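# Get the box cutter out from behind the jar and the spool

## Robot

A 6-joint arm with a two-finger parallel gripper is mounted at the origin on a cart in front of the work surface, level with it; the furniture and walls round the work are solid. World frame = base frame: x ahead of the robot, y to its left, z up, the work surface at z = 0. Lengths are in m, angles in rad, forces in N, time in s.
With the tool pointing down it reaches from about 0.35 to 0.85 m from the base axis. Payload 8.1 kg.
Tool frame: the origin (TCP) lies at the very end of the fingers, on their centre line; the grasp point (between the pads) lies ctrl.grip_point_offset behind it (ctrl.grip_point_offset is the distance from the TCP to the grasp point, in m); z points along the fingers, y is the line along which they close (so a half turn about z gives the same grasp; the last joint's range is limited). The gripper opens to 93 mm and grips with 3 to 60 N. Pads are 15 mm wide; open, the fingers measure 128 mm over their backs; the gripper's body (75 mm by 188 mm) begins 65 mm behind the grasp point.
Start: joints at [-1.427, 0.13, 1.488, -0, 1.523, -0.085], TCP at [0.136, -0.584, 0.219] pointing down, gripper open.
Joint ranges: [-2.96, 2.96], [-0.89, 2.26], [0.02, 2.5], [-1.34, 4.48], [0, 2.73], [-2.66, 2.66]. Speed limits (rad/s): [2.39, 2.39, 2.79, 3.14, 3.14, 3.14].

## Interface

Orientations are given as [roll, pitch, yaw] about the fixed x, y, z axes, in that order (R = Rz(yaw) Ry(pitch) Rx(roll)).
In Python, from station import ctrl, read_camera, finder gives the robot as it stands.
- The arm moves only by the tool send_rows, never from a script. Its argument "increments" is a list of rows, each an object of numbers: "x", "y", "z": the shift along the tool's x, y, z in mm; "rx", "ry", "rz": the turn, a rotation vector about the tool's x, y, z in rad. In form: [{"x": .., "y": .., "z": .., "rx": .., "ry": .., "rz": ..}, ...]. A call has 1 to 12 rows; each row is the pose to reach, as a shift and turn from the pose commanded when the call began, along the tool's axes at that moment; what a row does not reach only later rows make up. A row lasts 1/8 s, in which the tool goes at most 62.5 mm and 10.7 degrees, less where a joint would pass 70% of its speed; a pose out of reach is approached as far as the arm can. A call with a gripper value outside its range is refused whole. "jaw" is the closure, from 0 (fully open) to 1 (shut), set as the call begins (left out, the last holds). The fingers move at their own pace and stop on an object; "squeeze" is the grip in N (left out, the last holds). Time passes only in rows, so rows that repeat a pose let the fingers close. It gives the time, the measured TCP pose, the force, the opening and the grip force at its end, in the units of the state.
- ctrl.observe(): the state, without advancing time (a new reading comes with each control period).
- read_camera(name): name is "scene" or "side" or "wrist"; returns a dict with "pixels" (384x512x3 uint8, red, green, blue), "depth" (384x512 float32, m along the optical axis (not along the pixel's ray), 0 where there is no reading), "intrinsics" (3x3 intrinsics, pixels), "extrinsics" (4x4, takes a point from world to camera coordinates). Camera axes: x right, y down, z forward; pixel columns grow to the right and rows downward; lengths in m; the calibration is good to about 2 mm. The wrist camera is an equidistant fisheye: a pixel r from the principal point sees the ray r / f radians off the axis. A picture is of the moment at which its call begins.
- ctrl.hand_in(): hands the job in; it is judged then, once.
Trained networks look in the newest picture that a camera, given by its name, has taken for a name from the list of things; names that differ only in an ending like _2 or _b are one class to them, and where a whole thing is asked for, a point or a joint stands for the part that bears it (a point fixed in the world has none). Each returns a list of dicts, best first, with "conf" (0 to 1); they miss things now and then, are a little off and sometimes report something else, mostly with a low value. They report only what shows in the picture. A call takes as long as a camera call. They do not tell look-alikes from the thing itself.
- finder.recognise(camera, name): "pixel" ([column, row] in pixels, amid what is visible of it).
The state is a dict: "clock": time; "joint_pos": joint angles; "qvel": joint speeds; "joint_torque": joint torques, N m; "eef_pos": TCP position; "orientation": TCP orientation; "ft_force": force on the tool from outside, world axes, zero at the start; "moment": the same for the moment, N m; "width": finger opening in m; "finger_force": force on a finger pad.
Only numpy, scipy, OpenCV 4.12 (cv2) and the standard library are available. Lean on these libraries where they do the work, as an engineer would, in place of code of your own. Each camera call takes 0.05 s, during which the arm holds its last target. There are 200 camera calls.

## Task

The yellow box cutter lies on the plywood stock board behind the black-lidded jar and the orange thread spool that stand on it, too close behind them to get hold of. Stand the jar and the spool aside on the black rubber mat, then lay the box cutter flat on the aluminium tool rest, centred and lengthwise between its two end stops, and only then put the jar and the spool back upright on the board, each exactly where it stood before. Leave everything else, such as the caster and the black tape roll, where it is.

Things in the scene. Friction and masses are not known exactly. Their poses are not given: they have to be found in the camera images.
- stock_board: flat plywood board lying fixed on the bench, 120 x 155 x 6 mm (x, y, z). Origin: centre of its underside; its top is 6 mm above the bench; y is its long side, -x its front. Jar and spool start side by side along y, centres at x = -25 mm, y = +-36 mm (to within 3 mm; either may be at +y); the cutter lies along y behind them, centre at x = +27 mm.
- side_mat: black rubber mat lying fixed on the bench, 78 x 150 x 3 mm (x, y, z), flat, no rim: the side area. Origin: centre of its underside; y is its long side. The jar and the spool fit on it side by side, about 36 mm either side of its centre along y.
- tool_rest: aluminium tool rest fixed to the bench: plate 64 x 180 x 4 mm (x, y, z) with a stop across each end, 5 mm thick, rising 13 mm above the bench, 170 mm clear between them; its long sides are open. Origin: centre of its underside; y is its long side, along which the cutter shall lie, either way round. Rest and mat may have changed places.
- jar: round screw-top jar, clear with a black lid, 60 mm diameter, 69 mm high, about 0.14 kg, rigid and closed. Origin: centre of its underside; z up. On the board, grip it and the spool across the board's x with the fingertips kept above the cutter's top (26 mm above the bench); their neighbours are about 10 mm away.
- spool: orange flanged thread spool standing upright, 58 mm diameter, 60 mm high, about 0.05 kg, rigid. Origin: centre of its underside; z up.
- cutter: yellow and black snap-off box cutter lying flat, 26 mm wide (x), 150 mm long (y), 20 mm high, about 0.09 kg. Origin: centre of its underside; y along its length; grip it across x at the middle.
- caster: small loose black caster, the nearer to the robot of two alike (the far one is fixed), 52 x 33 x 22 mm, a bystander to leave alone. Origin: centre of its underside.
- tape_roll: small loose roll of black tape lying flat, 66 mm diameter, 18 mm high, a bystander to leave alone. Origin: centre of its underside.
Mind the look-alikes: they are no part of the job. Leave any blue or turquoise look-alike of the spool alone.

How it is judged:
By the outcome, as a careful person would: the job done as asked, in the order asked, and still so for the second after the job is handed in, with the robot touching nothing.
It also fails if it takes over 112 s, if anything falls off the work surface, if the arm or the gripper's body presses on something with over 40 N, if the wrist force passes 120 N, or if a joint passes its speed limit or range.

## Working session

There is one attempt and no reset: what is moved stays moved. The work goes in short steps, Python scripts to look and compute and a tool call to move; the robot and the scene stay as the last step left them, time stands still between calls to the robot, and variables do not carry over. Pictures are saved under pics/ and viewed, at most 14 in all, crops included, and the job is handed in when it is done.

Besides the shell and the picture viewer there is one more tool, called as name([rows], argument=value, ...), one row to a line, values as JSON. send_rows: Moves the arm, as the interface text tells. Its arguments: {"type":"object","properties":{"increments":{"type":"array"},"jaw":{"type":"number"},"squeeze":{"type":"number"}},"required":["increments"]}

```bash
ls; mkdir -p pics
cat > h.py <<'E'
import numpy as np, cv2
from station import ctrl, read_camera, finder
def cloud(c):
    d=c["depth"];K=c["intrinsics"];v,u=np.indices(d.shape)
    p=np.stack([(u-K[0,2])/K[0,0]*d,(v-K[1,2])/K[1,1]*d,d,np.ones_like(d)],-1)
    w=p@np.linalg.inv(c["extrinsics"]).T
    w=w[...,:3]; w[d<=0]=np.nan
    return w
def save(n,c): cv2.imwrite(f"pics/{n}.png",c["pixels"][...,::-1])
E
python3 - <<'E'
from h import *
s=ctrl.observe();print({k:np.round(v,3).tolist() for k,v in s.items()},ctrl.grip_point_offset)
for n in ["scene","side"]:
    c=read_camera(n);save(n+"0",c);w=cloud(c);np.savez(n+"0.npz",w=w,p=c["pixels"],E=c["extrinsics"],K=c["intrinsics"])
    for t in ["stock_board","side_mat","tool_rest","jar","spool","cutter","caster","tape_roll"]:
        print(n,t,[(np.round(r["pixel"]).tolist(),round(r["conf"],2),np.round(w[int(r["pixel"][1]),int(r["pixel"][0])],3).tolist()) for r in finder.recognise(n,t)[:3]])
E
```

```text
pics
{'clock': 0.0, 'joint_pos': [-1.427, 0.131, 1.489, 0.0, 1.523, -0.085], 'qvel': [0.002, -0.001, 0.0, 0.0, -0.002, -0.001], 'joint_torque': [0.002, -55.985, -49.175, 0.077, 0.036, -0.0], 'eef_pos': [0.136, -0.584, 0.218], 'orientation': [-3.14, -0.0, 0.229], 'ft_force': [0.406, -0.102, -0.004], 'moment': [0.024, 0.024, 0.002], 'finger_force': 0.0, 'width': 0.093} 0.0188
scene stock_board [([239.0, 168.0], 0.62, [0.585, -0.135, 0.006])]
scene side_mat [([290.0, 234.0], 0.67, [0.574, -0.365, 0.002])]
scene tool_rest []
scene jar [([223.0, 163.0], 0.87, [0.534, -0.145, 0.074])]
scene spool [([208.0, 141.0], 0.88, [0.544, -0.057, 0.065]), ([224.0, 212.0], 0.8, [0.464, -0.248, 0.059]), ([268.0, 277.0], 0.75, [0.452, -0.43, 0.061])]
scene cutter []
scene caster [([170.0, 193.0], 0.67, [0.395, -0.109, 0.02])]
scene tape_roll [([282.0, 169.0], 0.76, [0.681, -0.203, 0.0])]
side stock_board [([231.0, 254.0], 0.7, [0.589, -0.061, 0.005])]
side side_mat [([247.0, 168.0], 0.93, [0.581, -0.336, 0.005])]
side tool_rest [([336.0, 189.0], 0.86, [0.376, -0.276, 0.003])]
side jar [([257.0, 208.0], 0.71, [0.547, -0.116, 0.074])]
side spool [([248.0, 249.0], 0.69, [0.555, -0.027, 0.058]), ([301.0, 139.0], 0.57, [0.46, -0.397, 0.052])]
side cutter [([225.0, 239.0], 0.81, [0.604, -0.076, 0.026])]
side caster [([331.0, 241.0], 0.74, [0.402, -0.095, 0.023])]
side tape_roll [([196.0, 197.0], 0.9, [0.684, -0.221, 0.001])]
```

View pics/scene0.png

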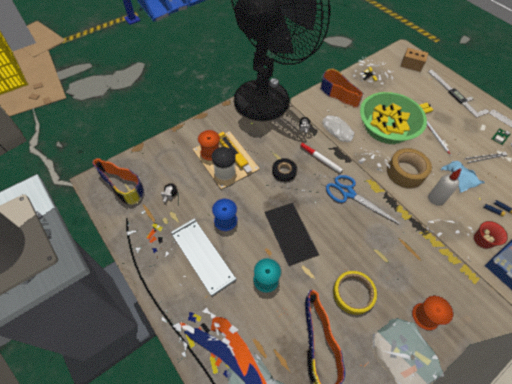

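View pics/side0.png

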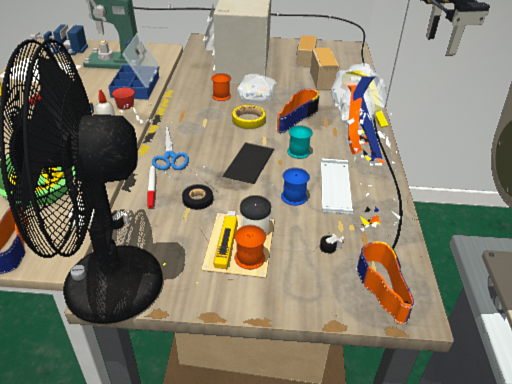

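Scene: the orange spool (208,141) and jar (223,160) stand on the board with the cutter behind them. The mat is at (290,234), the rest at (203,257), blue and teal decoys at (224,212) and (268,277), and the fan stands beyond the board. Next I measure poses.

```bash
cat > m.py <<'E'
from h import *
def rect(P): 
    r=cv2.minAreaRect((P[:,:2]*1000).astype(np.float32)); return [np.round(a,1) for a in r]
def circ(P):
    A=np.c_[2*P[:,:2],np.ones(len(P))];b=(P[:,:2]**2).sum(1);s=np.linalg.lstsq(A,b,rcond=None)[0]
    return np.round(s[:2]*1000,1),round(1000*np.sqrt(s[2]+s[0]**2+s[1]**2),1)
def big(m):
    n,l,st,_=cv2.connectedComponentsWithStats(m.astype(np.uint8),connectivity=4)
    return l==1+np.argmax(st[1:,4])
def near(w,x,y,r): return np.hypot(w[...,0]-x,w[...,1]-y)<r
E
python3 - <<'E'
from m import *
for n in ["scene","side"]:
    f=np.load(n+"0.npz");w=f["w"];p=f["p"].astype(int);hsv=cv2.cvtColor(f["p"],cv2.COLOR_RGB2HSV).astype(int);z=w[...,2]
    H,S,V=hsv[...,0],hsv[...,1],hsv[...,2]
    def rep(t,m):
        m=big(m);P=w[m];print(n,t,m.sum(),rect(P),"z",np.round(np.percentile(P[:,2],[5,50,95])*1000,1));return P
    rep("mat",near(w,.57,-.35,.12)&(V<70)&(z<.012))
    rep("rest",near(w,.41,-.27,.13)&(V>150)&(S<50)&(z<.02))
    print('board hsv',hsv[168,239] if n=="scene" else hsv[254,231])
    rep("cutter",near(w,.59,-.07,.13)&(H>20)&(H<32)&(S>170)&(z>.014)&(z<.04))
    for t,x,y,h,hf in[("jar",.54,-.13,.075,0),("spool",.55,-.045,.066,0),("blue",.464,-.248,.06,0)]:
        m=near(w,x,y,.05)&(z>h-.008)&(z<h+.008)
        P=rep(t,m); 
    m=near(w,.57,-.08,.14)&(z>.002)&(z<.012)&(V>120)&(H>8)&(H<28)
    rep("board",m)
    m=near(w,.40,-.10,.06)&(z>.008);rep("caster",m)
    m=near(w,.684,-.21,.07)&(z>.008);rep("tape",m)
E
```

```text
scene mat 1759 [array([ 577.1, -362. ]), array([148.2,  76. ]), np.float64(74.7)] z [0.  2.1 4.4]
scene rest 2083 [array([ 377.5, -291.3]), array([175.8,  68.2]), np.float64(89.0)] z [0.  2.8 5.4]
board hsv [ 20 102 137]
scene cutter 125 [array([ 597.5, -112.3]), array([71.2, 23.4]), np.float64(87.5)] z [19.  22.6 25.1]
scene jar 388 [array([ 547.8, -127.5]), array([57.7, 56.9]), np.float64(56.7)] z [70.3 73.9 75.8]
scene spool 305 [array([551.7, -51.8]), array([55.9, 56.2]), np.float64(7.5)] z [62.6 64.8 66.9]
scene blue 422 [array([ 468.9, -244.6]), array([55.4, 55.2]), np.float64(54.8)] z [56.8 58.8 60.6]
scene board 251 [array([624.2, -93.8]), array([154.5,  24.9]), np.float64(83.8)] z [3.1 4.9 7.2]
scene caster 183 [array([394.8, -99.5]), array([49.8, 31.7]), np.float64(10.9)] z [10.4 18.8 22.2]
scene tape 389 [array([ 677.5, -215.2]), array([64.7, 64.3]), np.float64(34.0)] z [10.2 16.9 19. ]
side mat 1162 [array([ 577.4, -360.1]), array([150.2,  76.7]), np.float64(73.9)] z [1.2 3.4 5.5]
side rest 2104 [array([ 351.5, -283.5]), array([132.8, 240.7]), np.float64(4.9)] z [-0.7  4.  11.1]
board hsv [ 17 102 132]
side cutter 510 [array([601.2, -80.8]), array([130.2,  25.2]), np.float64(87.3)] z [17.2 23.6 25.7]
side jar 577 [array([ 548.5, -124. ]), array([59.4, 57.8]), np.float64(65.3)] z [69.8 74.8 76.8]
side spool 585 [array([553.7, -49.7]), array([56.8, 56.3]), np.float64(48.1)] z [63.7 66.  67.9]
side blue 382 [array([ 470.7, -243.3]), array([57. , 55.9]), np.float64(71.9)] z [57.1 60.2 62.2]
side board 1473 [array([575.4, -92.4]), array([162.3, 123.7]), np.float64(86.2)] z [ 3.7  6.2 10.1]
side caster 296 [array([ 397.2, -100.7]), array([52. , 31.5]), np.float64(36.1)] z [10.  20.  23.3]
side tape 538 [array([ 678.2, -212.9]), array([66.6, 65.4]), np.float64(55.0)] z [ 9.7 17.6 19.9]
```

```bash
cat >> h.py <<'E'
from scipy.spatial.transform import Rotation as Ro
def go(x,y,z,yaw,frm=None):
    "row from current pose to tool-down pose (mm, rad)"
    s=ctrl.observe();p=s["eef_pos"]*1000 if frm is None else frm[0];R=Ro.from_euler("xyz",s["orientation"] if frm is None else frm[1])
    d=R.inv().apply(np.array([x,y,z])-p);r=(R.inv()*Ro.from_euler("xyz",[np.pi,0,yaw])).as_rotvec()
    print("row",np.round(d,1).tolist(),np.round(r,3).tolist())
def wcloud(c):
    d=c["depth"];K=c["intrinsics"];v,u=np.indices(d.shape)
    a=(u-K[0,2])/K[0,0];b=(v-K[1,2])/K[1,1];th=np.hypot(a,b)+1e-9;t=np.tan(np.minimum(th,1.5))/th
    p=np.stack([a*t*d,b*t*d,d,np.ones_like(d)],-1);w=(p@np.linalg.inv(c["extrinsics"]).T)[...,:3];w[(d<=0)|(th>1.4)]=np.nan
    return w
E
python3 - <<'E'
from h import *
for n in ["scene","side"]:
    w=np.load(n+"0.npz")["w"]
    m=(w[...,0]>.5)&(w[...,0]<1)&(w[...,1]>-.3)&(w[...,1]<.3)&(w[...,2]>.085)
    P=w[m];
    for z in(.085,.15,.2,.3,.4):
        Q=P[(P[:,2]>z)&(P[:,2]<z+.1)]
        if len(Q): print(n,z,len(Q),np.round(np.percentile(Q,[1,99],axis=0),3).tolist())
go(550,-90,260,1.51)
E
```

```text
scene 0.085 822 [[0.765, -0.057, 0.088], [0.847, 0.098, 0.185]]
scene 0.15 1405 [[0.765, -0.101, 0.151], [0.865, 0.161, 0.249]]
scene 0.2 1908 [[0.71, -0.109, 0.202], [0.866, 0.159, 0.3]]
scene 0.3 1627 [[0.711, -0.109, 0.3], [0.859, 0.048, 0.348]]
side 0.085 1566 [[0.767, -0.038, 0.086], [0.851, 0.123, 0.185]]
side 0.15 3217 [[0.767, -0.024, 0.152], [0.863, 0.17, 0.249]]
side 0.2 5009 [[0.712, -0.007, 0.201], [0.863, 0.18, 0.3]]
side 0.3 10239 [[0.715, -0.069, 0.301], [0.868, 0.176, 0.398]]
side 0.4 1595 [[0.789, -0.049, 0.4], [0.852, 0.128, 0.437]]
row [515.2, -387.6, -41.3] [0.0, 0.0, -1.281]
```

send_rows([
  {"x": 120,"y": -98,"z": -10,"rz": -0.32},
  {"x": 120,"y": -98,"z": -10,"rz": -0.32},
  {"x": 120,"y": -98,"z": -10,"rz": -0.32},
  {"x": 243,"y": -197,"z": -20,"rz": -0.64},
  {"x": 243,"y": -197,"z": -20,"rz": -0.64},
  {"x": 365,"y": -295,"z": -30,"rz": -0.96},
  {"x": 365,"y": -295,"z": -30,"rz": -0.96},
  {"x": 365,"y": -295,"z": -30,"rz": -0.96},
  {"x": 486,"y": -394,"z": -41,"rz": -1.281},
  {"x": 486,"y": -394,"z": -41,"rz": -1.281},
  {"x": 486,"y": -394,"z": -41,"rz": -1.281},
  {"x": 486,"y": -394,"z": -41,"rz": -1.281},
], jaw=0, squeeze=15)

```text
schema error: expected keys x, y, z, rx, ry, rz
```

Run:
```python
from m import *
s=ctrl.observe();print(s["eef_pos"],s["orientation"],np.abs(s["qvel"]).max())
c=read_camera("wrist");save("w1",c);w=wcloud(c);np.savez("w1.npz",w=w,p=c["pixels"])
print(np.linalg.inv(c["extrinsics"]).round(3).tolist())
hsv=cv2.cvtColor(c["pixels"],cv2.COLOR_RGB2HSV).astype(int);H,S,V=hsv[...,0],hsv[...,1],hsv[...,2];z=w[...,2]
def rep(t,m):
    m=big(m);P=w[m];print(t,m.sum(),rect(P),"z",np.round(np.percentile(P[:,2],[5,50,95])*1000,1))
rep("jar",near(w,.548,-.126,.045)&(z>.066)&(z<.085))
rep("spool",near(w,.5525,-.051,.045)&(z>.058)&(z<.075))
rep("cutter",near(w,.6,-.085,.12)&(H>20)&(H<32)&(S>170)&(z>.014)&(z<.04))
rep("board",near(w,.575,-.09,.13)&(z>.003)&(z<.012)&(V>110)&(S>60)&(H>8)&(H<28))
```

```text
[ 0.13611483 -0.58437533  0.21866822] [ 3.14155800e+00 -1.20852212e-05  2.28778670e-01] 0.0034072105194736997
[[0.226, -0.946, -0.233, 0.199], [-0.974, -0.22, -0.054, -0.569], [-0.001, 0.239, -0.971, 0.385], [0.0, 0.0, 0.0, 1.0]]Traceback (most recent call last):
  File "<stdin>", line 8, in <module>
  File "<stdin>", line 7, in rep
  File "m.py", line 9, in big
    return l==1+np.argmax(st[1:,4])
                ~~~~~~~~~^^^^^^^^^^
    return _wrapfunc(a, 'argmax', axis=axis, out=out, **kwds)
    return bound(*args, **kwds)
ValueError: attempt to get argmax of an empty sequence
```

View pics/w1.png

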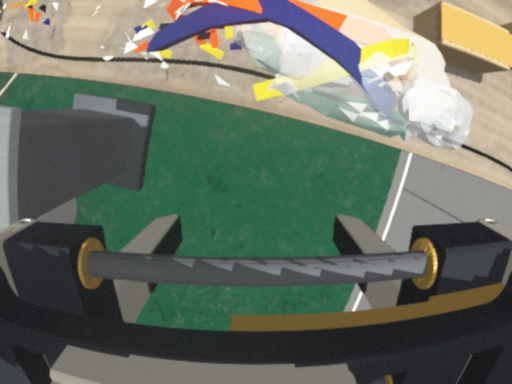

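The wrist view shows only floor and clutter, because the move was refused. All six keys are needed per row. I also shift the target so that the wrist camera clears its fingers.

```bash
python3 -c "
from h import *
go(540,-190,240,1.51)"
```

```text
row [482.8, -292.5, -21.3] [0.0, 0.0, -1.281]
```

send_rows([
  {"x": 45,"y": -27,"z": -2,"rx": 0,"ry": 0,"rz": -0.12},
  {"x": 90,"y": -54,"z": -4,"rx": 0,"ry": 0,"rz": -0.24},
  {"x": 138,"y": -84,"z": -6,"rx": 0,"ry": 0,"rz": -0.37},
  {"x": 186,"y": -113,"z": -8,"rx": 0,"ry": 0,"rz": -0.5},
  {"x": 236,"y": -143,"z": -10,"rx": 0,"ry": 0,"rz": -0.63},
  {"x": 286,"y": -173,"z": -12,"rx": 0,"ry": 0,"rz": -0.76},
  {"x": 336,"y": -203,"z": -15,"rx": 0,"ry": 0,"rz": -0.89},
  {"x": 386,"y": -234,"z": -17,"rx": 0,"ry": 0,"rz": -1.03},
  {"x": 436,"y": -264,"z": -19,"rx": 0,"ry": 0,"rz": -1.16},
  {"x": 483,"y": -292,"z": -21,"rx": 0,"ry": 0,"rz": -1.281},
  {"x": 483,"y": -292,"z": -21,"rx": 0,"ry": 0,"rz": -1.281},
  {"x": 483,"y": -292,"z": -21,"rx": 0,"ry": 0,"rz": -1.281},
], jaw=0, squeeze=15)

```text
clock: 2.45
eef_pos: [0.5401, -0.1905, 0.2394]
orientation: [-3.141, 0.0, 1.51]
ft_force: [-1.1, -0.5, 0.2]
width: 0.0929
finger_force: 0.0
```

```bash
cat > look.py <<'E'
from m import *
import sys
s=ctrl.observe();print(s["clock"],s["eef_pos"],s["orientation"],np.abs(s["qvel"]).max())
n=sys.argv[1]
c=read_camera("wrist");save(n,c);w=wcloud(c);np.savez(n+".npz",w=w,p=c["pixels"])
hsv=cv2.cvtColor(c["pixels"],cv2.COLOR_RGB2HSV).astype(int);H,S,V=hsv[...,0],hsv[...,1],hsv[...,2];z=w[...,2]
def rep(t,m):
    if not m.any(): print(t,"none");return
    m=big(m);P=w[m];print(t,m.sum(),rect(P),"z",np.round(np.percentile(P[:,2],[5,50,95])*1000,1))
rep("jar",near(w,.548,-.126,.045)&(z>.066)&(z<.085))
rep("spool",near(w,.5525,-.051,.045)&(z>.058)&(z<.075))
rep("cutter",near(w,.6,-.085,.12)&(H>20)&(H<32)&(S>170)&(z>.014)&(z<.04))
rep("board",near(w,.575,-.09,.13)&(z>.003)&(z<.012)&(V>110)&(S>60)&(H>8)&(H<28))
E
python3 look.py w2
```

```text
2.45 [ 0.54009366 -0.19045662  0.23944488] [-3.14099117e+00  2.99520351e-04  1.50974821e+00] 0.0283355734818447
jar 2237 [array([ 547.6, -125.1]), array([59.3, 58.9]), np.float64(59.4)] z [73.8 75.5 76.8]
spool 1847 [array([551.4, -50.2]), array([56.9, 57. ]), np.float64(85.7)] z [65.2 66.6 68. ]
cutter 1281 [array([599.6, -82.3]), array([126.2,  24.5]), np.float64(87.5)] z [22.2 24.4 26. ]
board 1514 [array([551.8, -67.5]), array([113.8,  74.4]), np.float64(86.9)] z [ 5.2  6.7 10.2]
```

View pics/w2.png

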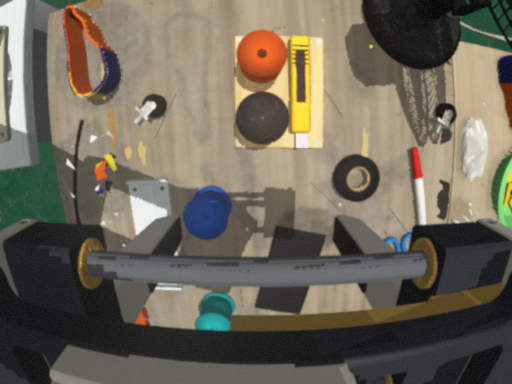

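The wrist view agrees with the room cameras: spool (262,55), jar (262,117), cutter (300,90). I'm going in for the jar.

send_rows([
  {"x": 32,"y": 2,"z": 30,"rx": 0,"ry": 0,"rz": -0.004},
  {"x": 65.4,"y": 3.8,"z": 80,"rx": 0,"ry": 0,"rz": -0.008},
  {"x": 65.4,"y": 3.8,"z": 120,"rx": 0,"ry": 0,"rz": -0.008},
  {"x": 65.4,"y": 3.8,"z": 145,"rx": 0,"ry": 0,"rz": -0.008},
  {"x": 65.4,"y": 3.8,"z": 160,"rx": 0,"ry": 0,"rz": -0.008},
  {"x": 65.4,"y": 3.8,"z": 175,"rx": 0,"ry": 0,"rz": -0.008},
  {"x": 65.4,"y": 3.8,"z": 190,"rx": 0,"ry": 0,"rz": -0.008},
  {"x": 65.4,"y": 3.8,"z": 200,"rx": 0,"ry": 0,"rz": -0.008},
  {"x": 65.4,"y": 3.8,"z": 207,"rx": 0,"ry": 0,"rz": -0.008},
  {"x": 65.4,"y": 3.8,"z": 207,"rx": 0,"ry": 0,"rz": -0.008},
])

```text
clock: 3.75
eef_pos: [0.5478, -0.1252, 0.0322]
orientation: [-3.141, -0.0, 1.518]
ft_force: [-0.9, 0.3, 0.6]
width: 0.0932
finger_force: 0.0
```

send_rows([
  {"x": 0,"y": 0,"z": 0,"rx": 0,"ry": 0,"rz": 0},
  {"x": 0,"y": 0,"z": 0,"rx": 0,"ry": 0,"rz": 0},
  {"x": 0,"y": 0,"z": 0,"rx": 0,"ry": 0,"rz": 0},
  {"x": 0,"y": 0,"z": 0,"rx": 0,"ry": 0,"rz": 0},
  {"x": 0,"y": 0,"z": 0,"rx": 0,"ry": 0,"rz": 0},
  {"x": 0,"y": 0,"z": 0,"rx": 0,"ry": 0,"rz": 0},
], jaw=1, squeeze=20)

```text
clock: 4.5
eef_pos: [0.5484, -0.1254, 0.0329]
orientation: [3.141, 0.0, 1.518]
ft_force: [0.4, -0.2, 1.9]
width: 0.0598
finger_force: 20.0
```

send_rows([
  {"x": 0,"y": 0,"z": -15,"rx": 0,"ry": 0,"rz": 0},
  {"x": 0,"y": 0,"z": -50,"rx": 0,"ry": 0,"rz": 0},
  {"x": 0,"y": 0,"z": -90,"rx": 0,"ry": 0,"rz": 0},
  {"x": -20,"y": 3,"z": -120,"rx": 0,"ry": 0,"rz": 0.02},
  {"x": -55,"y": 7,"z": -130,"rx": 0,"ry": 0,"rz": 0.05},
  {"x": -95,"y": 12,"z": -130,"rx": 0,"ry": 0,"rz": 0.08},
  {"x": -140,"y": 18,"z": -130,"rx": 0,"ry": 0,"rz": 0.12},
  {"x": -185,"y": 24,"z": -130,"rx": 0,"ry": 0,"rz": 0.15},
  {"x": -225,"y": 29,"z": -130,"rx": 0,"ry": 0,"rz": 0.185},
  {"x": -255,"y": 32,"z": -110,"rx": 0,"ry": 0,"rz": 0.21},
  {"x": -268.8,"y": 34,"z": -80,"rx": 0,"ry": 0,"rz": 0.217},
  {"x": -268.8,"y": 34,"z": -50,"rx": 0,"ry": 0,"rz": 0.217},
])

```text
clock: 6.0
eef_pos: [0.5674, -0.3971, 0.0824]
orientation: [3.141, 0.0, 1.299]
ft_force: [-0.6, 1.4, -1.9]
width: 0.0598
finger_force: 20.0
```

```bash
python3 -c "
from h import *
s=ctrl.observe();print(s['eef_pos'],s['width'],s['finger_force'])
go(567.6,-395.7,31,1.301)"
```

```text
[ 0.5674026  -0.39707732  0.08240837] 0.059780141668750064 19.999878108501434
row [1.4, -0.2, 51.4] [0.0, 0.0, -0.002]
```

send_rows([
  {"x": 0,"y": 0,"z": 15,"rx": 0,"ry": 0,"rz": 0},
  {"x": 0,"y": 0,"z": 30,"rx": 0,"ry": 0,"rz": 0},
  {"x": 0,"y": 0,"z": 42,"rx": 0,"ry": 0,"rz": 0},
  {"x": 0,"y": 0,"z": 48,"rx": 0,"ry": 0,"rz": 0},
  {"x": 0,"y": 0,"z": 51.5,"rx": 0,"ry": 0,"rz": 0},
  {"x": 0,"y": 0,"z": 52,"rx": 0,"ry": 0,"rz": 0},
  {"x": 0,"y": 0,"z": 52,"rx": 0,"ry": 0,"rz": 0},
])

```text
clock: 6.88
eef_pos: [0.5681, -0.3959, 0.0312]
orientation: [3.141, 0.0, 1.301]
ft_force: [0.1, -0.3, -1.5]
width: 0.0599
finger_force: 20.0
```

send_rows([
  {"x": 0,"y": 0,"z": 0,"rx": 0,"ry": 0,"rz": 0},
  {"x": 0,"y": 0,"z": 0,"rx": 0,"ry": 0,"rz": 0},
  {"x": 0,"y": 0,"z": 0,"rx": 0,"ry": 0,"rz": 0},
  {"x": 0,"y": 0,"z": 0,"rx": 0,"ry": 0,"rz": 0},
  {"x": 0,"y": 0,"z": -15,"rx": 0,"ry": 0,"rz": 0},
  {"x": 0,"y": 0,"z": -50,"rx": 0,"ry": 0,"rz": 0},
  {"x": 0,"y": 0,"z": -90,"rx": 0,"ry": 0,"rz": 0},
  {"x": 0,"y": 0,"z": -130,"rx": 0,"ry": 0,"rz": 0},
  {"x": 0,"y": 0,"z": -150,"rx": 0,"ry": 0,"rz": 0},
], jaw=0)

```text
clock: 8.0
eef_pos: [0.569, -0.3965, 0.1851]
orientation: [3.137, 0.002, 1.301]
ft_force: [0.3, -0.7, -0.7]
width: 0.093
finger_force: 0.0
```

Run:
```python
from m import *
go(552,-50.5,33,1.518)
for n in ["scene","side"]:
    c=read_camera(n);w=cloud(c);z=w[...,2]
    for t,x,y,h in(("jar",.5676,-.3957,.072),("spool",.552,-.0505,.066)):
        m=near(w,x,y,.05)&(abs(z-h)<.008)
        if m.any():P=w[big(m)];print(n,t,rect(P),np.median(P[:,2]).round(4))
```

```text
row [329.3, -109.4, 150.9] [0.005, 0.003, -0.217]
scene jar [array([ 565.8, -396.6]), array([58.2, 58.7]), np.float64(1.0)] 0.0708
scene spool [array([551.3, -51.2]), array([55.2, 56.2]), np.float64(17.3)] 0.0649
side jar [array([ 567.9, -394.2]), array([58.6, 59.1]), np.float64(18.3)] 0.072
side spool [array([553.4, -49.9]), array([56.1, 56.8]), np.float64(23.9)] 0.0661
```

send_rows([
  {"x": 40,"y": -13,"z": 0,"rx": 0,"ry": 0,"rz": -0.03},
  {"x": 85,"y": -28,"z": 0,"rx": 0,"ry": 0,"rz": -0.06},
  {"x": 130,"y": -43,"z": 0,"rx": 0,"ry": 0,"rz": -0.09},
  {"x": 175,"y": -57,"z": 0,"rx": 0,"ry": 0,"rz": -0.12},
  {"x": 220,"y": -72,"z": 0,"rx": 0,"ry": 0,"rz": -0.15},
  {"x": 265,"y": -87,"z": 0,"rx": 0,"ry": 0,"rz": -0.18},
  {"x": 305,"y": -100,"z": 10,"rx": 0,"ry": 0,"rz": -0.2},
  {"x": 328.7,"y": -107.5,"z": 30,"rx": 0,"ry": 0,"rz": -0.217},
  {"x": 328.7,"y": -107.5,"z": 60,"rx": 0,"ry": 0,"rz": -0.217},
  {"x": 328.7,"y": -107.5,"z": 80,"rx": 0,"ry": 0,"rz": -0.217},
  {"x": 328.7,"y": -107.5,"z": 80,"rx": 0,"ry": 0,"rz": -0.217},
])

```text
clock: 9.48
eef_pos: [0.5496, -0.05, 0.0976]
orientation: [-3.136, -0.001, 1.517]
ft_force: [-0.6, 0.2, 0.1]
width: 0.0931
finger_force: 0.0
```

```bash
python3 -c "
from h import *
print(ctrl.observe()['eef_pos'],np.abs(ctrl.observe()['qvel']).max())
go(552,-50.5,35,1.518)"
```

```text
[ 0.54959962 -0.05000612  0.09756453] 0.04677833588675157
row [-0.4, 2.8, 62.5] [-0.006, -0.001, -0.001]
```

send_rows([
  {"x": 0,"y": 0,"z": 10,"rx": 0,"ry": 0,"rz": 0},
  {"x": 0,"y": 0,"z": 20,"rx": 0,"ry": 0,"rz": 0},
  {"x": 0,"y": 0,"z": 20,"rx": 0,"ry": 0,"rz": 0},
])

```text
clock: 9.85
eef_pos: [0.5513, -0.0502, 0.0799]
orientation: [-3.14, -0.0, 1.517]
ft_force: [0.1, 0.4, 0.0]
width: 0.093
finger_force: 0.0
```

```bash
python3 -c "
from h import *
print(ctrl.observe()['eef_pos'],np.abs(ctrl.observe()['qvel']).max())
go(552,-50.5,35,1.518)"
```

```text
[ 0.55134474 -0.05022226  0.07987133] 0.01255859420957251
row [-0.3, 0.7, 44.9] [-0.001, -0.0, -0.001]
```

send_rows([
  {"x": 0,"y": 0.5,"z": 15,"rx": 0,"ry": 0,"rz": 0},
  {"x": 0,"y": 0.5,"z": 30,"rx": 0,"ry": 0,"rz": 0},
  {"x": 0,"y": 0.5,"z": 40,"rx": 0,"ry": 0,"rz": 0},
  {"x": 0,"y": 0.5,"z": 45,"rx": 0,"ry": 0,"rz": 0},
  {"x": 0,"y": 0.5,"z": 45,"rx": 0,"ry": 0,"rz": 0},
  {"x": 0,"y": 0.5,"z": 45,"rx": 0,"ry": 0,"rz": 0},
])

```text
clock: 10.6
eef_pos: [0.5528, -0.0502, 0.0361]
orientation: [3.141, 0.0, 1.518]
ft_force: [-0.7, -0.4, 0.4]
width: 0.093
finger_force: 0.0
```

send_rows([
  {"x": 0,"y": 0,"z": 0,"rx": 0,"ry": 0,"rz": 0},
  {"x": 0,"y": 0,"z": 0,"rx": 0,"ry": 0,"rz": 0},
  {"x": 0,"y": 0,"z": 0,"rx": 0,"ry": 0,"rz": 0},
  {"x": 0,"y": 0,"z": 0,"rx": 0,"ry": 0,"rz": 0},
  {"x": 0,"y": 0,"z": 0,"rx": 0,"ry": 0,"rz": 0},
  {"x": 0,"y": 0,"z": 0,"rx": 0,"ry": 0,"rz": 0},
], jaw=1, squeeze=15)

```text
clock: 11.35
eef_pos: [0.5524, -0.0502, 0.0357]
orientation: [3.141, 0.0, 1.518]
ft_force: [0.1, 0.1, 0.5]
width: 0.0573
finger_force: 15.0
```

send_rows([
  {"x": 0,"y": 0,"z": -15,"rx": 0,"ry": 0,"rz": 0},
  {"x": 0,"y": 0,"z": -50,"rx": 0,"ry": 0,"rz": 0},
  {"x": 0,"y": 0,"z": -90,"rx": 0,"ry": 0,"rz": 0},
  {"x": -20,"y": 4,"z": -115,"rx": 0,"ry": 0,"rz": 0.02},
  {"x": -55,"y": 10,"z": -120,"rx": 0,"ry": 0,"rz": 0.05},
  {"x": -95,"y": 17,"z": -120,"rx": 0,"ry": 0,"rz": 0.08},
  {"x": -140,"y": 25,"z": -120,"rx": 0,"ry": 0,"rz": 0.12},
  {"x": -185,"y": 33,"z": -120,"rx": 0,"ry": 0,"rz": 0.15},
  {"x": -230,"y": 41,"z": -120,"rx": 0,"ry": 0,"rz": 0.185},
  {"x": -260,"y": 46,"z": -110,"rx": 0,"ry": 0,"rz": 0.21},
  {"x": -273.9,"y": 48.9,"z": -80,"rx": 0,"ry": 0,"rz": 0.217},
  {"x": -273.9,"y": 48.9,"z": -50,"rx": 0,"ry": 0,"rz": 0.217},
])

```text
clock: 12.85
eef_pos: [0.5869, -0.3281, 0.0862]
orientation: [3.14, 0.001, 1.299]
ft_force: [0.1, 0.7, -1.4]
width: 0.0569
finger_force: 15.0
```

send_rows([
  {"x": 0,"y": 0,"z": 15,"rx": 0,"ry": 0,"rz": 0},
  {"x": 0,"y": 0,"z": 30,"rx": 0,"ry": 0,"rz": 0},
  {"x": 0,"y": 0,"z": 42,"rx": 0,"ry": 0,"rz": 0},
  {"x": 0,"y": 0,"z": 48,"rx": 0,"ry": 0,"rz": 0},
  {"x": 0,"y": 0,"z": 51.5,"rx": 0,"ry": 0,"rz": 0},
  {"x": 0,"y": 0,"z": 52,"rx": 0,"ry": 0,"rz": 0},
  {"x": 0,"y": 0,"z": 52,"rx": 0,"ry": 0,"rz": 0},
])

```text
clock: 13.72
eef_pos: [0.587, -0.3265, 0.0342]
orientation: [3.141, 0.0, 1.301]
ft_force: [-0.3, -0.5, -0.4]
width: 0.0572
finger_force: 15.0
```

send_rows([
  {"x": 0,"y": 0,"z": 0,"rx": 0,"ry": 0,"rz": 0},
  {"x": 0,"y": 0,"z": 0,"rx": 0,"ry": 0,"rz": 0},
  {"x": 0,"y": 0,"z": 0,"rx": 0,"ry": 0,"rz": 0},
  {"x": 0,"y": 0,"z": 0,"rx": 0,"ry": 0,"rz": 0},
  {"x": 0,"y": 0,"z": -15,"rx": 0,"ry": 0,"rz": 0},
  {"x": 0,"y": 0,"z": -50,"rx": 0,"ry": 0,"rz": 0},
  {"x": 0,"y": 0,"z": -90,"rx": 0,"ry": 0,"rz": 0},
  {"x": 0,"y": 0,"z": -120,"rx": 0,"ry": 0,"rz": 0},
  {"x": 0,"y": 0,"z": -120,"rx": 0,"ry": 0,"rz": 0},
  {"x": 0,"y": 0,"z": -120,"rx": 0,"ry": 0,"rz": 0},
], jaw=0)

```text
clock: 14.98
eef_pos: [0.5864, -0.3261, 0.1533]
orientation: [-3.141, -0.0, 1.301]
ft_force: [-1.1, -1.2, -0.3]
width: 0.093
finger_force: 0.0
```

Run:
```python
from m import *
s=ctrl.observe();print(s["eef_pos"],s["orientation"])
for n in ["scene","side"]:
    c=read_camera(n);save(n+"2",c);w=cloud(c);z=w[...,2];np.savez(n+"2.npz",w=w,p=c["pixels"])
    hsv=cv2.cvtColor(c["pixels"],cv2.COLOR_RGB2HSV).astype(int);H,S,V=hsv[...,0],hsv[...,1],hsv[...,2]
    def rep(t,m): 
        if m.any():P=w[big(m)];print(n,t,m.sum(),rect(P),np.median(P[:,2]).round(4))
    for t,x,y,h in(("jar",.5676,-.3957,.072),("spool",.587,-.326,.063)):
        rep(t,near(w,x,y,.05)&(abs(z-h)<.008))
    rep("cutter",near(w,.6,-.085,.12)&(z>.014)&(z<.04))
    rep("cutter top",near(w,.6,-.085,.12)&(z>.02)&(z<.04))
    rep("board",near(w,.575,-.09,.13)&(z>.003)&(z<.012)&(V>110)&(S>60)&(H>8)&(H<28))
    rep("rest",near(w,.377,-.29,.12)&(V>150)&(S<50)&(z<.02)&(abs(w[...,0]-.377)<.045))
    rep("stops",near(w,.377,-.29,.12)&(z>.009)&(z<.02)&(abs(w[...,0]-.377)<.045)&(w[...,1]>-.29))
    rep("stops",near(w,.377,-.29,.12)&(z>.009)&(z<.02)&(abs(w[...,0]-.377)<.045)&(w[...,1]<-.29))
go(595,-150,230,1.518)
```

```text
[ 0.58643449 -0.32610514  0.15327377] [-3.14123019e+00 -1.15415019e-04  1.30079990e+00]
scene jar 557 [array([ 566.7, -396.5]), array([57.8, 58.5]), np.float64(7.1)] 0.071
scene spool 435 [array([ 584. , -327.7]), array([56.6, 55. ]), np.float64(49.7)] 0.0621
scene cutter 420 [array([599.4, -93.6]), array([148.1,  25.8]), np.float64(87.1)] 0.0228
scene cutter top 342 [array([599.7, -83.5]), array([127.9,  25.7]), np.float64(87.4)] 0.0232
scene board 1359 [array([557.7, -90.4]), array([156.8,  88.6]), np.float64(87.8)] 0.0051
scene rest 1481 [array([ 378.6, -228.9]), array([88.5, 70. ]), np.float64(87.4)] 0.0027
scene stops 60 [array([ 381.2, -202.7]), array([58.9,  6.2]), np.float64(0.3)] 0.0113
scene stops 72 [array([ 374.8, -376.8]), array([ 5.5, 62.8]), np.float64(89.7)] 0.0116
side jar 335 [array([ 567.9, -392.2]), array([58. , 57.7]), np.float64(45.4)] 0.0719
side spool 379 [array([ 583.5, -335.9]), array([76.2, 55.9]), np.float64(78.0)] 0.0632
side cutter 756 [array([601.2, -92.9]), array([153.6,  26.5]), np.float64(87.3)] 0.024
side cutter top 656 [array([601.6, -82.3]), array([130.2,  26. ]), np.float64(87.0)] 0.0244
side board 2842 [array([575.5, -91.6]), array([160.8, 120.1]), np.float64(86.5)] 0.0062
side rest 1232 [array([ 371.5, -224.8]), array([101.4,  78.9]), np.float64(90.0)] 0.0041
side stops 89 [array([ 379.6, -201.5]), array([ 9. , 61.1]), np.float64(88.6)] 0.0122
side stops 70 [array([ 376. , -375.6]), array([ 9.6, 61.6]), np.float64(89.4)] 0.0123
row [171.8, -38.2, -78.0] [-0.003, -0.001, -0.217]
```

Run:
```python
from h import *
for n in ["scene","side"]:
    w=np.load(n+"2.npz")["w"].reshape(-1,3)
    for z in np.arange(.05,.5,.05):
        Q=w[(w[:,2]>z)&(w[:,2]<z+.05)&(w[:,1]>-.22)&(w[:,1]<.03)&(w[:,0]>.62)&(w[:,0]<.95)]
        if len(Q)>3: 
            o=np.sort(Q[:,0]);print(n,z.round(2),len(Q),"minx",o[[0,2]].round(3),"miny",np.sort(Q[:,1])[2].round(3))
```

```text
scene 0.05 175 minx [0.766 0.766] miny 0.008
scene 0.1 34 minx [0.769 0.774] miny -0.0
side 0.05 54 minx [0.768 0.768] miny 0.019
side 0.1 117 minx [0.769 0.769] miny 0.003
side 0.15 243 minx [0.767 0.767] miny -0.053
side 0.2 145 minx [0.767 0.767] miny -0.024
side 0.25 113 minx [0.712 0.712] miny -0.061
side 0.3 1761 minx [0.713 0.713] miny -0.083
side 0.35 1650 minx [0.782 0.782] miny -0.093
side 0.4 605 minx [0.793 0.793] miny -0.059
```

View pics/side2.png

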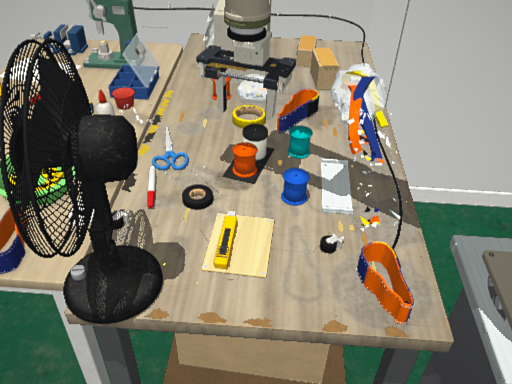

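The jar and spool stand on the mat; the cutter (227,240) lies alone on the board. The fan's head is at x ≥ 0.71 and z > 0.25, so it is clear. Going for the cutter.

send_rows([
  {"x": 35,"y": -7,"z": 0,"rx": 0,"ry": 0,"rz": -0.03},
  {"x": 80,"y": -17,"z": 5,"rx": 0,"ry": 0,"rz": -0.08},
  {"x": 125,"y": -27,"z": 25,"rx": 0,"ry": 0,"rz": -0.12},
  {"x": 170,"y": -36,"z": 50,"rx": 0,"ry": 0,"rz": -0.17},
  {"x": 205,"y": -44,"z": 75,"rx": 0,"ry": 0,"rz": -0.2},
  {"x": 228.3,"y": -48.6,"z": 95,"rx": 0,"ry": 0,"rz": -0.221},
  {"x": 228.3,"y": -48.6,"z": 100,"rx": 0,"ry": 0,"rz": -0.221},
  {"x": 228.3,"y": -48.6,"z": 100,"rx": 0,"ry": 0,"rz": -0.221},
  {"x": 228.3,"y": -48.6,"z": 100,"rx": 0,"ry": 0,"rz": -0.221},
])

```text
clock: 16.2
eef_pos: [0.6013, -0.0945, 0.0545]
orientation: [3.14, 0.0, 1.52]
ft_force: [0.5, -0.7, -0.3]
width: 0.0926
finger_force: 0.0
```

```bash
python3 -c "
from h import *
print(ctrl.observe()['eef_pos'],np.abs(ctrl.observe()['qvel']).max())
go(600.5,-93,9,1.522)"
```

```text
[ 0.60128616 -0.094525    0.05447961] 0.007677085931912015
row [1.5, -0.9, 45.5] [0.001, 0.0, -0.002]
```

send_rows([
  {"x": 1,"y": -0.5,"z": 15,"rx": 0,"ry": 0,"rz": 0},
  {"x": 1,"y": -0.5,"z": 28,"rx": 0,"ry": 0,"rz": 0},
  {"x": 1,"y": -0.5,"z": 37,"rx": 0,"ry": 0,"rz": 0},
  {"x": 1,"y": -0.5,"z": 42,"rx": 0,"ry": 0,"rz": 0},
  {"x": 1,"y": -0.5,"z": 45,"rx": 0,"ry": 0,"rz": 0},
  {"x": 1,"y": -0.5,"z": 45,"rx": 0,"ry": 0,"rz": 0},
])

```text
clock: 16.95
eef_pos: [0.6003, -0.0923, 0.0086]
orientation: [3.142, 0.0, 1.522]
ft_force: [-0.4, -0.7, 0.0]
width: 0.0926
finger_force: 0.0
```

send_rows([
  {"x": 0,"y": 0,"z": 0,"rx": 0,"ry": 0,"rz": 0},
  {"x": 0,"y": 0,"z": 0,"rx": 0,"ry": 0,"rz": 0},
  {"x": 0,"y": 0,"z": 0,"rx": 0,"ry": 0,"rz": 0},
  {"x": 0,"y": 0,"z": 0,"rx": 0,"ry": 0,"rz": 0},
  {"x": 0,"y": 0,"z": 0,"rx": 0,"ry": 0,"rz": 0},
  {"x": 0,"y": 0,"z": 0,"rx": 0,"ry": 0,"rz": 0},
  {"x": 0,"y": 0,"z": 0,"rx": 0,"ry": 0,"rz": 0},
  {"x": 0,"y": 0,"z": 0,"rx": 0,"ry": 0,"rz": 0},
  {"x": 0,"y": 0,"z": 0,"rx": 0,"ry": 0,"rz": 0},
], jaw=1, squeeze=25)

```text
clock: 18.08
eef_pos: [0.6003, -0.0923, 0.0087]
orientation: [3.142, 0.0, 1.522]
ft_force: [0.1, -0.1, -0.5]
width: 0.026
finger_force: 25.0
```

send_rows([
  {"x": 0,"y": 0,"z": -15,"rx": 0,"ry": 0,"rz": 0},
  {"x": 0,"y": 0,"z": -45,"rx": 0,"ry": 0,"rz": 0},
  {"x": 0,"y": -15,"z": -75,"rx": 0,"ry": 0,"rz": 0},
  {"x": -20,"y": -40,"z": -100,"rx": 0,"ry": 0,"rz": 0},
  {"x": -50,"y": -70,"z": -115,"rx": 0,"ry": 0,"rz": 0},
  {"x": -80,"y": -100,"z": -115,"rx": 0,"ry": 0,"rz": 0},
  {"x": -110,"y": -130,"z": -115,"rx": 0,"ry": 0,"rz": -0.01},
  {"x": -140,"y": -160,"z": -115,"rx": 0,"ry": 0,"rz": -0.021},
  {"x": -175,"y": -190,"z": -115,"rx": 0,"ry": 0,"rz": -0.021},
  {"x": -208.3,"y": -212.4,"z": -115,"rx": 0,"ry": 0,"rz": -0.021},
  {"x": -208.3,"y": -212.4,"z": -100,"rx": 0,"ry": 0,"rz": -0.021},
  {"x": -208.3,"y": -212.4,"z": -100,"rx": 0,"ry": 0,"rz": -0.021},
])

```text
clock: 19.58
eef_pos: [0.3774, -0.289, 0.1078]
orientation: [-3.14, -0.002, 1.542]
ft_force: [-0.0, 0.6, -0.3]
width: 0.0254
finger_force: 25.0
```

Run:
```python
from m import *
s=ctrl.observe();print(s["clock"],s["eef_pos"],s["orientation"],s["width"])
for n in ["scene","side","wrist"]:
    c=read_camera(n);save(n+"3",c);w=wcloud(c) if n=="wrist" else cloud(c);z=w[...,2];np.savez(n+"3.npz",w=w,p=c["pixels"])
    def rep(t,m): 
        if m.any():P=w[big(m)];print(n,t,m.sum(),rect(P),np.median(P[:,2]).round(4))
    rep("cutter",near(w,s["eef_pos"][0],s["eef_pos"][1],.1)&(abs(z-s["eef_pos"][2]-.012)<.01))
    A=(z>.009)&(z<.02)&(abs(w[...,0]-.378)<.04)
    rep("stop+",A&(abs(w[...,1]+.202)<.015))
    rep("stop-",A&(abs(w[...,1]+.376)<.015))
```

```text
19.575 [ 0.37736086 -0.28900104  0.10775095] [-3.14031807e+00 -1.69162539e-03  1.54202677e+00] 0.02544633206184725
scene cutter 566 [array([ 383.1, -322.6]), array([50.3, 81.1]), np.float64(16.2)] 0.1213
scene stop+ 2 [array([ 350.6, -203. ]), array([0., 0.]), np.float64(0.0)] 0.0119
scene stop- 74 [array([ 371. , -377.2]), array([ 6.1, 55.4]), np.float64(89.5)] 0.0115
side cutter 597 [array([ 375.6, -287.8]), array([151. ,  52.7]), np.float64(75.0)] 0.1237
side stop+ 82 [array([ 379.3, -200.2]), array([61.1,  9.5]), np.float64(1.6)] 0.0126
side stop- 39 [array([ 388.8, -376. ]), array([ 9. , 35.8]), np.float64(88.3)] 0.0118
wrist cutter 9200 [array([ 382.1, -259.7]), array([89.4, 53.3]), np.float64(74.9)] 0.125
wrist stop+ 444 [array([ 377.1, -201.4]), array([ 5.7, 63.2]), np.float64(89.0)] 0.0134
```

View pics/wrist3.png

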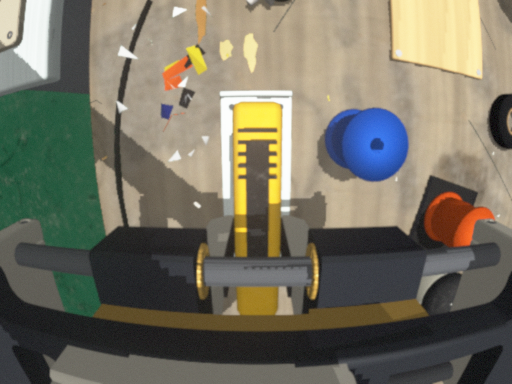

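```bash
python3 -c "
from h import *
print(ctrl.observe()['eef_pos'],ctrl.observe()['orientation'],np.abs(ctrl.observe()['qvel']).max())
go(377.5,-288.2,7.2,1.551)"
```

```text
[ 0.37851251 -0.28912205  0.10887779] [ 3.14156798e+00 -2.87965457e-04  1.54410406e+00] 0.005880151844355422
row [0.9, -1.0, 101.7] [0.0, -0.0, -0.007]
```

send_rows([
  {"x": 0.9,"y": -1,"z": 25,"rx": 0,"ry": 0,"rz": -0.007},
  {"x": 0.9,"y": -1,"z": 50,"rx": 0,"ry": 0,"rz": -0.007},
  {"x": 0.9,"y": -1,"z": 70,"rx": 0,"ry": 0,"rz": -0.007},
  {"x": 0.9,"y": -1,"z": 84,"rx": 0,"ry": 0,"rz": -0.007},
  {"x": 0.9,"y": -1,"z": 92,"rx": 0,"ry": 0,"rz": -0.007},
  {"x": 0.9,"y": -1,"z": 97,"rx": 0,"ry": 0,"rz": -0.007},
  {"x": 0.9,"y": -1,"z": 100,"rx": 0,"ry": 0,"rz": -0.007},
  {"x": 0.9,"y": -1,"z": 101.5,"rx": 0,"ry": 0,"rz": -0.007},
  {"x": 0.9,"y": -1,"z": 101.5,"rx": 0,"ry": 0,"rz": -0.007},
  {"x": 0.9,"y": -1,"z": 101.5,"rx": 0,"ry": 0,"rz": -0.007},
])

```text
clock: 20.98
eef_pos: [0.3771, -0.2892, 0.0074]
orientation: [3.141, 0.0, 1.55]
ft_force: [0.6, 0.3, -0.5]
width: 0.0259
finger_force: 25.0
```

Run:
```python
from m import *
s=ctrl.observe();print(s["clock"],s["eef_pos"],s["orientation"],np.abs(s['qvel']).max())
for n in ["scene","side","wrist"]:
    c=read_camera(n);w=wcloud(c) if n=="wrist" else cloud(c);z=w[...,2]
    def rep(t,m): 
        if m.any():P=w[big(m)];print(n,t,m.sum(),rect(P),np.median(P[:,2]).round(4))
    rep("cutter",(abs(w[...,0]-.378)<.03)&(abs(w[...,1]+.288)<.083)&(abs(z-.02)<.008))
    A=(z>.009)&(z<.02)&(abs(w[...,0]-.378)<.04)
    rep("stop+",A&(abs(w[...,1]+.202)<.006))
    rep("stop-",A&(abs(w[...,1]+.376)<.006))
```

```text
20.975 [ 0.37708753 -0.28915571  0.00740068] [3.14125388e+00 3.14733959e-04 1.54970720e+00] 0.001685483864168696
scene cutter 410 [array([ 384.4, -324.5]), array([51.8, 74.6]), np.float64(17.1)] 0.0208
scene stop+ 1 [array([ 346.9, -199.4]), array([0., 0.]), np.float64(0.0)] 0.0103
scene stop- 73 [array([ 374.9, -376.8]), array([ 5.6, 62.7]), np.float64(89.1)] 0.0116
side cutter 519 [array([ 378.1, -287.8]), array([ 52.8, 149. ]), np.float64(11.7)] 0.023
side stop+ 88 [array([ 379.3, -200.9]), array([ 9.1, 60.8]), np.float64(88.1)] 0.0124
side stop- 34 [array([ 362.7, -374.7]), array([ 7.2, 25.6]), np.float64(81.6)] 0.0125
wrist cutter 9136 [array([ 380.8, -259.3]), array([88.5, 53.1]), np.float64(75.5)] 0.0236
wrist stop+ 1091 [array([ 377.4, -201.7]), array([ 5.6, 63.6]), np.float64(89.0)] 0.0134
```

send_rows([
  {"x": 0,"y": 0,"z": 0,"rx": 0,"ry": 0,"rz": 0},
  {"x": 0,"y": 0,"z": 0,"rx": 0,"ry": 0,"rz": 0},
  {"x": 0,"y": 0,"z": 0,"rx": 0,"ry": 0,"rz": 0},
  {"x": 0,"y": 0,"z": 0,"rx": 0,"ry": 0,"rz": 0},
  {"x": 0,"y": 0,"z": -10,"rx": 0,"ry": 0,"rz": 0},
  {"x": 0,"y": 0,"z": -40,"rx": 0,"ry": 0,"rz": 0},
  {"x": 0,"y": 0,"z": -80,"rx": 0,"ry": 0,"rz": 0},
  {"x": 0,"y": 0,"z": -120,"rx": 0,"ry": 0,"rz": 0},
  {"x": 0,"y": 0,"z": -150,"rx": 0,"ry": 0,"rz": 0},
], jaw=0)

```text
clock: 22.25
eef_pos: [0.3774, -0.2894, 0.16]
orientation: [3.14, 0.002, 1.55]
ft_force: [0.4, -0.5, -0.2]
width: 0.0931
finger_force: 0.0
```

Run:
```python
from h import *
go(567.5,-330,165,1.301,(np.array([377.1,-289.0,157.5]),[np.pi,0,1.55]))
```

```text
row [-37.0, 191.2, -7.5] [0.0, -0.0, 0.249]
```

send_rows([
  {"x": -7,"y": 45,"z": 0,"rx": 0,"ry": 0,"rz": 0.05},
  {"x": -14,"y": 90,"z": 0,"rx": 0,"ry": 0,"rz": 0.1},
  {"x": -21,"y": 135,"z": 0,"rx": 0,"ry": 0,"rz": 0.15},
  {"x": -28,"y": 180,"z": 0,"rx": 0,"ry": 0,"rz": 0.2},
  {"x": -32.9,"y": 210.6,"z": 20,"rx": 0,"ry": 0,"rz": 0.249},
  {"x": -32.9,"y": 210.6,"z": 50,"rx": 0,"ry": 0,"rz": 0.249},
  {"x": -32.9,"y": 210.6,"z": 58,"rx": 0,"ry": 0,"rz": 0.249},
  {"x": -32.9,"y": 210.6,"z": 58,"rx": 0,"ry": 0,"rz": 0.249},
  {"x": -32.9,"y": 210.6,"z": 58,"rx": 0,"ry": 0,"rz": 0.249},
])

```text
clock: 23.38
eef_pos: [0.5874, -0.3269, 0.1012]
orientation: [3.139, 0.001, 1.301]
ft_force: [1.1, 0.3, -0.7]
width: 0.0932
finger_force: 0.0
```

Run:
```python
from m import *
s=ctrl.observe();print(s["clock"],s["eef_pos"],s["orientation"],np.abs(s['qvel']).max())
for n in ["scene","side"]:
    c=read_camera(n);w=cloud(c);z=w[...,2];save(n+"4",c)
    def rep(t,m): 
        if m.any():P=w[big(m)];print(n,t,m.sum(),rect(P),np.median(P[:,2]).round(4))
    rep("cutter",(abs(w[...,0]-.378)<.03)&(abs(w[...,1]+.288)<.081)&(abs(z-.018)<.008))
    A=(z>.009)&(z<.02)&(abs(w[...,0]-.378)<.04)
    rep("stop+",A&(abs(w[...,1]+.202)<.006))
    rep("stop-",A&(abs(w[...,1]+.376)<.006))
    rep("spool",near(w,.587,-.326,.035)&(abs(z-.063)<.008))
    rep("jar",near(w,.5676,-.3957,.05)&(abs(z-.072)<.006))
go(587,-326.5,33,1.301)
```

```text
23.375 [ 0.58736466 -0.32692925  0.10118582] [3.13921154e+00 8.02950738e-04 1.30051743e+00] 0.005109439765142587
scene cutter 701 [array([ 376.3, -290.5]), array([148.9,  26.4]), np.float64(89.1)] 0.0203
scene stop+ 55 [array([ 375.2, -202.2]), array([56.6,  6.9]), np.float64(0.1)] 0.0111
scene stop- 76 [array([ 374.5, -377. ]), array([ 5.7, 62.3]), np.float64(88.7)] 0.0117
scene spool 422 [array([ 584.7, -327. ]), array([55.8, 55.1]), np.float64(49.1)] 0.0621
scene jar 550 [array([ 566.8, -396.7]), array([58.1, 59. ]), np.float64(6.0)] 0.071
side cutter 500 [array([ 376.8, -289.8]), array([153.6,  26.3]), np.float64(88.7)] 0.022
side stop+ 86 [array([ 379.5, -200.9]), array([ 9.3, 60.8]), np.float64(89.6)] 0.0124
side stop- 64 [array([ 376.1, -375.6]), array([61.6,  9.6]), np.float64(0.9)] 0.0123
side spool 315 [array([ 586. , -326.9]), array([57.9, 55.2]), np.float64(76.1)] 0.0631
side jar 283 [array([ 572.2, -396.1]), array([47.3, 62.3]), np.float64(3.3)] 0.0721
row [0.3, -0.7, 68.1] [0.003, 0.001, -0.0]
```

View pics/scene4.png

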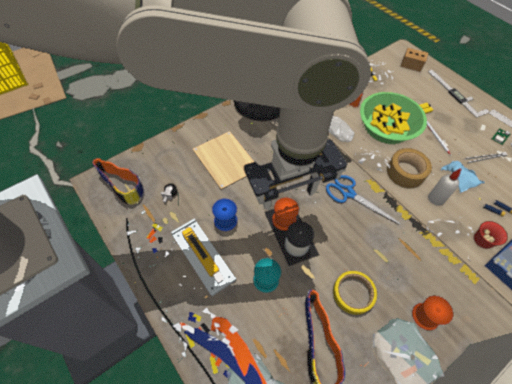

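send_rows([
  {"x": 0.5,"y": -0.5,"z": 20,"rx": 0,"ry": 0,"rz": 0},
  {"x": 0.5,"y": -0.5,"z": 40,"rx": 0,"ry": 0,"rz": 0},
  {"x": 0.5,"y": -0.5,"z": 56,"rx": 0,"ry": 0,"rz": 0},
  {"x": 0.5,"y": -0.5,"z": 64,"rx": 0,"ry": 0,"rz": 0},
  {"x": 0.5,"y": -0.5,"z": 67.5,"rx": 0,"ry": 0,"rz": 0},
  {"x": 0.5,"y": -0.5,"z": 67.5,"rx": 0,"ry": 0,"rz": 0},
  {"x": 0.5,"y": -0.5,"z": 67.5,"rx": 0,"ry": 0,"rz": 0},
])

```text
clock: 24.35
eef_pos: [0.587, -0.326, 0.0326]
orientation: [3.14, 0.0, 1.301]
ft_force: [-0.1, -1.4, 0.5]
width: 0.0934
finger_force: 0.0
```

send_rows([
  {"x": 0,"y": 0,"z": 0,"rx": 0,"ry": 0,"rz": 0},
  {"x": 0,"y": 0,"z": 0,"rx": 0,"ry": 0,"rz": 0},
  {"x": 0,"y": 0,"z": 0,"rx": 0,"ry": 0,"rz": 0},
  {"x": 0,"y": 0,"z": 0,"rx": 0,"ry": 0,"rz": 0},
  {"x": 0,"y": 0,"z": 0,"rx": 0,"ry": 0,"rz": 0},
  {"x": 0,"y": 0,"z": 0,"rx": 0,"ry": 0,"rz": 0},
], jaw=1, squeeze=15)

```text
clock: 25.1
eef_pos: [0.5865, -0.3257, 0.0317]
orientation: [3.142, -0.0, 1.301]
ft_force: [-0.6, -0.2, 0.8]
width: 0.057
finger_force: 15.0
```

```bash
python3 -c "
from h import *
s=ctrl.observe();print(s['eef_pos'],s['width'],s['finger_force'])
go(552.4,-50.4,90,1.518)"
```

```text
[ 0.58648517 -0.32568113  0.03165278] 0.05695607024631563 14.99998484752723
row [256.2, -106.3, -58.3] [0.0, -0.0, -0.217]
```

send_rows([
  {"x": 0,"y": 0,"z": -15,"rx": 0,"ry": 0,"rz": 0},
  {"x": 0,"y": 0,"z": -50,"rx": 0,"ry": 0,"rz": 0},
  {"x": 10,"y": -4,"z": -90,"rx": 0,"ry": 0,"rz": -0.01},
  {"x": 40,"y": -16,"z": -110,"rx": 0,"ry": 0,"rz": -0.03},
  {"x": 80,"y": -33,"z": -110,"rx": 0,"ry": 0,"rz": -0.07},
  {"x": 120,"y": -50,"z": -110,"rx": 0,"ry": 0,"rz": -0.1},
  {"x": 160,"y": -66,"z": -110,"rx": 0,"ry": 0,"rz": -0.135},
  {"x": 200,"y": -83,"z": -110,"rx": 0,"ry": 0,"rz": -0.17},
  {"x": 235,"y": -97,"z": -100,"rx": 0,"ry": 0,"rz": -0.2},
  {"x": 256.2,"y": -106.3,"z": -80,"rx": 0,"ry": 0,"rz": -0.217},
  {"x": 256.2,"y": -106.3,"z": -58,"rx": 0,"ry": 0,"rz": -0.217},
  {"x": 256.2,"y": -106.3,"z": -58,"rx": 0,"ry": 0,"rz": -0.217},
])

```text
clock: 26.6
eef_pos: [0.5511, -0.0499, 0.0888]
orientation: [-3.139, -0.0, 1.518]
ft_force: [-0.6, 0.9, 0.3]
width: 0.0571
finger_force: 15.0
```

send_rows([
  {"x": 0,"y": 0,"z": 15,"rx": 0,"ry": 0,"rz": 0},
  {"x": 0,"y": 0,"z": 25,"rx": 0,"ry": 0,"rz": 0},
  {"x": 0,"y": 0,"z": 25,"rx": 0,"ry": 0,"rz": 0},
  {"x": 0,"y": 0,"z": 25,"rx": 0,"ry": 0,"rz": 0},
])

```text
clock: 27.1
eef_pos: [0.5525, -0.0506, 0.0649]
orientation: [3.141, 0.0, 1.518]
ft_force: [1.2, 1.0, -0.7]
width: 0.0574
finger_force: 15.0
```

```bash
cat > pose.py <<'E'
from h import *
import sys
P=[]
for i in range(8):
    s=ctrl.observe();P.append(s["eef_pos"]); read_camera("scene")
P=np.array(P);print(P.mean(0).round(4),P.std(0).round(5))
x,y,z,a=map(float,sys.argv[1:]);go(x,y,z,a,(P.mean(0)*1000,s["orientation"]))
E
python3 pose.py 552.4 -50.4 35.5 1.518
```

```text
[ 0.5527 -0.0505  0.065 ] [9.0e-05 6.0e-05 1.1e-04]
row [0.1, -0.3, 29.5] [0.0, 0.0, -0.0]
```

send_rows([
  {"x": 0,"y": 0,"z": 12,"rx": 0,"ry": 0,"rz": 0},
  {"x": 0,"y": 0,"z": 21,"rx": 0,"ry": 0,"rz": 0},
  {"x": 0,"y": 0,"z": 26,"rx": 0,"ry": 0,"rz": 0},
  {"x": 0,"y": 0,"z": 29,"rx": 0,"ry": 0,"rz": 0},
  {"x": 0,"y": 0,"z": 30,"rx": 0,"ry": 0,"rz": 0},
  {"x": 0,"y": 0,"z": 30,"rx": 0,"ry": 0,"rz": 0},
  {"x": 0,"y": 0,"z": 30,"rx": 0,"ry": 0,"rz": 0},
])

```text
clock: 28.38
eef_pos: [0.5526, -0.0505, 0.0349]
orientation: [3.141, 0.0, 1.518]
ft_force: [-0.0, 0.8, -0.2]
width: 0.0571
finger_force: 15.0
```

send_rows([
  {"x": 0,"y": 0,"z": 0,"rx": 0,"ry": 0,"rz": 0},
  {"x": 0,"y": 0,"z": 0,"rx": 0,"ry": 0,"rz": 0},
  {"x": 0,"y": 0,"z": 0,"rx": 0,"ry": 0,"rz": 0},
  {"x": 0,"y": 0,"z": 0,"rx": 0,"ry": 0,"rz": 0},
  {"x": 0,"y": 0,"z": -15,"rx": 0,"ry": 0,"rz": 0},
  {"x": 0,"y": 0,"z": -50,"rx": 0,"ry": 0,"rz": 0},
  {"x": 0,"y": 0,"z": -90,"rx": 0,"ry": 0,"rz": 0},
  {"x": 0,"y": 0,"z": -120,"rx": 0,"ry": 0,"rz": 0},
  {"x": 0,"y": 0,"z": -120,"rx": 0,"ry": 0,"rz": 0},
  {"x": 0,"y": 0,"z": -120,"rx": 0,"ry": 0,"rz": 0},
], jaw=0)

```text
clock: 29.62
eef_pos: [0.5521, -0.0504, 0.1543]
orientation: [-3.141, -0.0, 1.518]
ft_force: [0.1, -0.6, -0.7]
width: 0.093
finger_force: 0.0
```

```bash
python3 pose.py 568 -396 100 1.301
```

```text
[ 0.5516 -0.0503  0.1535] [2.4e-04 4.0e-05 4.0e-04]
row [-344.4, 34.7, 53.4] [-0.001, -0.0, 0.217]
```

Now the jar; it was set down with the TCP at (568, −396).

send_rows([
  {"x": -30,"y": 3,"z": -10,"rx": 0,"ry": 0,"rz": 0.02},
  {"x": -75,"y": 7,"z": -15,"rx": 0,"ry": 0,"rz": 0.05},
  {"x": -120,"y": 12,"z": -15,"rx": 0,"ry": 0,"rz": 0.08},
  {"x": -165,"y": 16,"z": -15,"rx": 0,"ry": 0,"rz": 0.11},
  {"x": -210,"y": 21,"z": -15,"rx": 0,"ry": 0,"rz": 0.14},
  {"x": -255,"y": 26,"z": -15,"rx": 0,"ry": 0,"rz": 0.17},
  {"x": -300,"y": 30,"z": 0,"rx": 0,"ry": 0,"rz": 0.2},
  {"x": -330,"y": 33,"z": 25,"rx": 0,"ry": 0,"rz": 0.217},
  {"x": -344.4,"y": 34.7,"z": 53,"rx": 0,"ry": 0,"rz": 0.217},
  {"x": -344.4,"y": 34.7,"z": 53,"rx": 0,"ry": 0,"rz": 0.217},
  {"x": -344.4,"y": 34.7,"z": 53,"rx": 0,"ry": 0,"rz": 0.217},
  {"x": -344.4,"y": 34.7,"z": 53,"rx": 0,"ry": 0,"rz": 0.217},
])

```text
clock: 31.52
eef_pos: [0.5699, -0.3959, 0.1037]
orientation: [3.139, 0.001, 1.302]
ft_force: [-0.1, 0.4, 0.4]
width: 0.093
finger_force: 0.0
```

```bash
python3 pose.py 568 -396 30.5 1.301
```

```text
[ 0.5694 -0.396   0.1029] [3.4e-04 3.0e-05 6.2e-04]
row [-0.4, -1.4, 72.4] [0.0, 0.0, 0.0]
```

send_rows([
  {"x": -0.2,"y": -0.7,"z": 20,"rx": 0,"ry": 0,"rz": 0},
  {"x": -0.2,"y": -0.7,"z": 40,"rx": 0,"ry": 0,"rz": 0},
  {"x": -0.2,"y": -0.7,"z": 56,"rx": 0,"ry": 0,"rz": 0},
  {"x": -0.2,"y": -0.7,"z": 66,"rx": 0,"ry": 0,"rz": 0},
  {"x": -0.2,"y": -0.7,"z": 71.5,"rx": 0,"ry": 0,"rz": 0},
  {"x": -0.2,"y": -0.7,"z": 71.5,"rx": 0,"ry": 0,"rz": 0},
  {"x": -0.2,"y": -0.7,"z": 71.5,"rx": 0,"ry": 0,"rz": 0},
])

```text
clock: 32.8
eef_pos: [0.5685, -0.3966, 0.031]
orientation: [3.14, 0.001, 1.301]
ft_force: [0.2, 0.3, 0.6]
width: 0.093
finger_force: 0.0
```

send_rows([
  {"x": 0,"y": 0,"z": 0,"rx": 0,"ry": 0,"rz": 0},
  {"x": 0,"y": 0,"z": 0,"rx": 0,"ry": 0,"rz": 0},
  {"x": 0,"y": 0,"z": 0,"rx": 0,"ry": 0,"rz": 0},
  {"x": 0,"y": 0,"z": 0,"rx": 0,"ry": 0,"rz": 0},
  {"x": 0,"y": 0,"z": 0,"rx": 0,"ry": 0,"rz": 0},
  {"x": 0,"y": 0,"z": 0,"rx": 0,"ry": 0,"rz": 0},
], jaw=1, squeeze=20)

```text
clock: 33.55
eef_pos: [0.5681, -0.3962, 0.0302]
orientation: [3.142, 0.0, 1.301]
ft_force: [0.3, 0.1, 0.6]
width: 0.0597
finger_force: 20.0
```

```bash
python3 pose.py 548.2 -125.4 90 1.518
```

```text
[ 0.5681 -0.3962  0.0302] [1.e-05 1.e-05 2.e-05]
row [255.7, -91.4, -59.8] [0.0, 0.0, -0.217]
```

send_rows([
  {"x": 0,"y": 0,"z": -15,"rx": 0,"ry": 0,"rz": 0},
  {"x": 0,"y": 0,"z": -50,"rx": 0,"ry": 0,"rz": 0},
  {"x": 10,"y": -4,"z": -90,"rx": 0,"ry": 0,"rz": -0.01},
  {"x": 40,"y": -14,"z": -110,"rx": 0,"ry": 0,"rz": -0.03},
  {"x": 80,"y": -29,"z": -110,"rx": 0,"ry": 0,"rz": -0.07},
  {"x": 120,"y": -43,"z": -110,"rx": 0,"ry": 0,"rz": -0.1},
  {"x": 160,"y": -57,"z": -110,"rx": 0,"ry": 0,"rz": -0.135},
  {"x": 200,"y": -71,"z": -110,"rx": 0,"ry": 0,"rz": -0.17},
  {"x": 235,"y": -84,"z": -100,"rx": 0,"ry": 0,"rz": -0.2},
  {"x": 255.7,"y": -91.4,"z": -80,"rx": 0,"ry": 0,"rz": -0.217},
  {"x": 255.7,"y": -91.4,"z": -58,"rx": 0,"ry": 0,"rz": -0.217},
  {"x": 255.7,"y": -91.4,"z": -58,"rx": 0,"ry": 0,"rz": -0.217},
])

```text
clock: 35.45
eef_pos: [0.5467, -0.1246, 0.0869]
orientation: [-3.138, -0.001, 1.518]
ft_force: [0.5, -0.5, -1.0]
width: 0.06
finger_force: 20.0
```

send_rows([
  {"x": 0,"y": 0,"z": 15,"rx": 0,"ry": 0,"rz": 0},
  {"x": 0,"y": 0,"z": 25,"rx": 0,"ry": 0,"rz": 0},
  {"x": 0,"y": 0,"z": 25,"rx": 0,"ry": 0,"rz": 0},
  {"x": 0,"y": 0,"z": 25,"rx": 0,"ry": 0,"rz": 0},
])

```text
clock: 35.95
eef_pos: [0.5483, -0.1256, 0.0634]
orientation: [3.141, 0.0, 1.518]
ft_force: [-0.6, -0.6, -0.5]
width: 0.0596
finger_force: 20.0
```

```bash
python3 pose.py 548.2 -125.4 33 1.518
```

```text
[ 0.5485 -0.1255  0.0636] [9.0e-05 6.0e-05 1.2e-04]
row [0.1, -0.3, 30.6] [0.0, 0.0, -0.0]
```

send_rows([
  {"x": 0,"y": -0.2,"z": 12,"rx": 0,"ry": 0,"rz": 0},
  {"x": 0,"y": -0.2,"z": 21,"rx": 0,"ry": 0,"rz": 0},
  {"x": 0,"y": -0.2,"z": 26,"rx": 0,"ry": 0,"rz": 0},
  {"x": 0,"y": -0.2,"z": 29,"rx": 0,"ry": 0,"rz": 0},
  {"x": 0,"y": -0.2,"z": 30,"rx": 0,"ry": 0,"rz": 0},
  {"x": 0,"y": -0.2,"z": 30,"rx": 0,"ry": 0,"rz": 0},
  {"x": 0,"y": -0.2,"z": 30,"rx": 0,"ry": 0,"rz": 0},
])

```text
clock: 37.22
eef_pos: [0.5482, -0.1254, 0.0334]
orientation: [3.141, 0.0, 1.518]
ft_force: [0.4, -1.1, -1.7]
width: 0.0599
finger_force: 20.0
```

send_rows([
  {"x": 0,"y": 0,"z": 0,"rx": 0,"ry": 0,"rz": 0},
  {"x": 0,"y": 0,"z": 0,"rx": 0,"ry": 0,"rz": 0},
  {"x": 0,"y": 0,"z": 0,"rx": 0,"ry": 0,"rz": 0},
  {"x": 0,"y": 0,"z": 0,"rx": 0,"ry": 0,"rz": 0},
  {"x": 0,"y": 0,"z": -15,"rx": 0,"ry": 0,"rz": 0},
  {"x": 0,"y": 0,"z": -50,"rx": 0,"ry": 0,"rz": 0},
  {"x": 0,"y": 0,"z": -100,"rx": 0,"ry": 0,"rz": 0},
  {"x": -20,"y": 0,"z": -150,"rx": 0,"ry": 0,"rz": 0},
  {"x": -50,"y": -4,"z": -190,"rx": 0,"ry": 0,"rz": 0},
  {"x": -65,"y": -4,"z": -207,"rx": 0,"ry": 0,"rz": 0},
  {"x": -65,"y": -4,"z": -207,"rx": 0,"ry": 0,"rz": 0},
  {"x": -65,"y": -4,"z": -207,"rx": 0,"ry": 0,"rz": 0},
], jaw=0)

```text
clock: 38.72
eef_pos: [0.5398, -0.189, 0.2378]
orientation: [-3.139, -0.002, 1.518]
ft_force: [-0.5, -0.2, -0.3]
width: 0.0926
finger_force: 0.0
```

```bash
python3 look.py w5
python3 - <<'E'
from m import *
for n in ["scene","side"]:
    c=read_camera(n);w=cloud(c);z=w[...,2];save(n+"5",c)
    def rep(t,m): 
        if m.any():P=w[big(m)];print(n,t,m.sum(),rect(P),np.median(P[:,2]).round(4))
    for t,x,y,h in[("jar",.54,-.13,.075),("spool",.55,-.045,.066),("blue",.464,-.248,.06)]:
        rep(t,near(w,x,y,.05)&(z>h-.008)&(z<h+.008))
    rep("cutter",(abs(w[...,0]-.378)<.03)&(abs(w[...,1]+.288)<.081)&(abs(z-.018)<.008))
    rep("caster",near(w,.40,-.10,.06)&(z>.008)); rep("tape",near(w,.684,-.21,.07)&(z>.008))
E
```

```text
38.725 [ 0.53977711 -0.18896292  0.23783395] [-3.13858756e+00 -1.67456539e-03  1.51794172e+00] 0.011781670663211402
jar 2256 [array([ 546.3, -124.9]), array([59. , 59.3]), np.float64(60.6)] z [73.8 75.5 76.9]
spool 1867 [array([550.5, -51.2]), array([56.8, 56.8]), np.float64(87.1)] z [65.2 66.7 68. ]
cutter none
board 5733 [array([574. , -90.4]), array([156.3, 121.5]), np.float64(87.2)] z [5.3 6.7 8.2]
scene jar 394 [array([ 545.5, -126.1]), array([57.6, 56.9]), np.float64(55.4)] 0.0737
scene spool 209 [array([549. , -55.6]), array([50.4, 55. ]), np.float64(53.2)] 0.0649
scene blue 424 [array([ 468.6, -245.2]), array([55.3, 55.2]), np.float64(55.0)] 0.059
scene cutter 700 [array([ 376.2, -290.3]), array([149.6,  26.1]), np.float64(88.9)] 0.0205
scene caster 181 [array([ 394.1, -100. ]), array([51.2, 30.7]), np.float64(16.3)] 0.0188
scene tape 646 [array([ 677.3, -214.6]), array([65.6, 65.1]), np.float64(38.1)] 0.0169
side jar 576 [array([ 547.3, -123.8]), array([58.3, 58.6]), np.float64(56.1)] 0.0749
side spool 593 [array([552.2, -51. ]), array([57.1, 55.9]), np.float64(35.7)] 0.066
side blue 384 [array([ 470.7, -242.8]), array([55.6, 58.1]), np.float64(25.2)] 0.0601
side cutter 498 [array([ 377. , -289.2]), array([152.2,  26.8]), np.float64(88.5)] 0.0221
side caster 298 [array([ 397.3, -100.8]), array([51.1, 31.1]), np.float64(35.3)] 0.0199
side tape 674 [array([ 678. , -212.9]), array([64.2, 66.6]), np.float64(8.6)] 0.0178
```

View pics/w5.png

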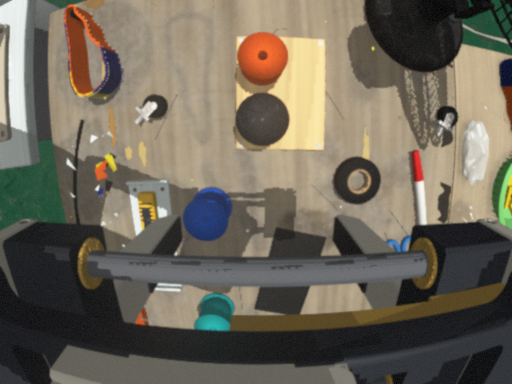

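The wrist view shows the spool (262,57) and jar (262,119) upright on the board and the cutter on the rest (148,205). Against the first measurement, the jar is about 1 mm off and the spool 1–2 mm; nothing else moved.

```bash
python3 -c "
from station import ctrl
print(ctrl.hand_in())"
```

```text
the job is handed in; nothing more can be done
None
```

The job is done and handed in at about 39 s: the cutter lies between the stops of the tool rest, within about 1.5 mm of centre, and the jar and spool are back upright on the board within about 2 mm of where they stood, with nothing else moved.

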